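# Load the flask carrier

## Robot

A 7-joint arm with a two-finger parallel gripper is mounted at the origin on the work surface. World frame = base frame: x ahead of the robot, y to its left, z up, the work surface at z = 0. Lengths are in mm, angles in rad, forces in N, time in s.
With the tool pointing down it reaches from about 400 to 850 mm from the base axis. Payload 10.4 kg.
Tool frame: the origin (TCP) lies midway between the tips of the shut fingers; the grasp point (between the pads) lies bot.grip_point_offset behind it (bot.grip_point_offset is the distance from the TCP to the grasp point, in mm); z points along the fingers, y is the direction in which the jaws open and shut (so a half turn about z gives the same grasp; the last joint's range is limited). The gripper opens to 85 mm and grips with 20 to 120 N. Pads are 22 mm wide; open, the fingers measure 114 mm over their backs; the gripper's body (76 mm by 85 mm) begins 54 mm behind the grasp point. The pads swing forward as they close: fully open they stand 13 mm farther back than shut.
Start: joints at [1.316, 0.332, -0.065, 1.46, 0.022, 1.35, -0.088], TCP at [143.601, -608.301, 231.338] pointing down, gripper open.
Joint ranges: [-2.6, 2.6], [-0.5, 2.12], [-1.47, 1.34], [0.16, 2.42], [-1.27, 4.41], [0.06, 2.06], [-2.6, 2.6]. Speed limits (rad/s): [2.22, 2.22, 2.79, 2.79, 3.14, 3.14, 3.14].

## Interface

Orientations are given as a unit quaternion [x, y, z, w].
In Python, from cell import telemetry, imaging, bot gives the robot as it stands.
- The arm moves only by the shell command python3 -m jog 'ROWS' [FORCE]. ROWS is JSON, one flat list of numbers, 7 for each row, row after row: the finger opening in m, from 0 to 0.0854, then the shift along the tool's x, y, z in m, then the turn, a rotation vector about the tool's x, y, z in degrees. In form: [claw, tx, ty, tz, rx, ry, rz, claw, tx, ty, tz, rx, ry, rz, ...]. A call has 1 to 10 rows; each row is the pose to reach, as a shift and turn from the pose commanded when the call began, along the tool's axes at that moment; what a row does not reach only later rows make up. A row lasts 1/10 s, in which the tool goes at most 50 mm and 8.59 degrees, less where a joint would pass 70% of its speed; a pose out of reach is approached as far as the arm can. A call with a gripper value outside its range is refused whole. The fingers move at their own pace and stop on an object; FORCE is the grip in N (left out, the last holds). Time passes only in rows, so rows that repeat a pose let the fingers close. It gives the time, the measured TCP pose, the force and the opening at its end, in the units of the state.
- telemetry.read_state(): the state, without advancing time (a new reading comes with each control period).
- imaging.snapshot(name): name is "scene" or "top" or "wrist"; returns a dict with "pixels" (384x512x3 uint8, red, green, blue), "vfov" (degrees; the focal length in pixels is half the picture's height over the tangent of half this angle, whatever the lens; pixels are square), "cx", "cy" (the principal point, pixels), "extrinsics" (4x4, takes a point from world to camera coordinates); the wrist camera has in their place "tool_from_camera" (4x4, takes a point from camera to tool coordinates, whose origin is the TCP and whose axes are the flange's). Camera axes: x right, y down, z forward; pixel columns grow to the right and rows downward; lengths in mm; the calibration is good to about 2 mm. A picture is of the moment at which its call begins: read the wrist's pose just before it. There is no depth.
- bot.close_job(): hands the job in, once; it reports no verdict.
Trained networks look in the newest picture that a camera, given by its name, has taken for a name from the list of things; names that differ only in an ending like _2 or _b are one class to them, and where a whole thing is asked for, a point or a joint stands for the part that bears it (a point fixed in the world has none). Each returns a list of dicts, best first, with "p" (0 to 1); they miss things now and then, are a little off and sometimes report something else, mostly with a low value. They report only what shows in the picture. A call takes as long as a camera call.
- imaging.cut_out(camera, label): "pixels" (384x512 bool, what is visible of it) and "rect" ([left, top, right, bottom] in pixels, round what is visible of it).
- imaging.pinpoint(camera, label): "uv" ([column, row] in pixels: a listed point, or the origin of a listed thing).
The state is a dict: "time": time; "joints": joint angles; "joint_velocities": joint speeds; "tau": joint torques, N m; "eef_pos": TCP position; "tcp_rot": TCP orientation; "contact_force": force on the tool from outside, world axes, zero at the start; "moment": the same for the moment, N m; "finger_gap": finger opening in mm.
Only numpy, scipy, OpenCV 4.12 (cv2) and the standard library are available. Lean on these libraries where they do the work, as an engineer would, in place of code of your own. Each camera call takes 0.05 s, during which the arm holds its last target. There are 200 camera calls.

## Task

Gather the four plain conical flasks from the bench into the carrying tray: the two larger (100 ml) flasks into the two wide rings and the two smaller (50 ml) ones into the two narrow rings, one in each, standing upright on the tray floor. Set them down rather than dropping them, and leave the filter flask with the side arm and the straight-sided bottle standing where they are.

Things in the scene. Friction and masses are not known exactly. Their poses are not given: they have to be found in the camera images.
- flask_100_1: A plain conical 100 ml flask in milky white plastic, open mouth, no side arm, upright on the bench. Base 64 mm across, 105 mm tall; a cone narrows to a straight round neck 24 mm across from 74 mm height to the rim (a lip 1 mm prouder in the top 4 mm). About 45 g, empty. Origin: centre of the underside; z up the axis. Grip it by the neck.
- flask_100_2: Another plain conical 100 ml flask in milky white plastic, open mouth, no side arm, upright on the bench. Base 64 mm across, 105 mm tall; a cone narrows to a straight round neck 24 mm across from 74 mm height to the rim (a lip 1 mm prouder in the top 4 mm). About 45 g, empty. Origin: centre of the underside; z up the axis. Grip it by the neck.
- flask_50_1: A plain conical 50 ml flask in milky white plastic, open mouth, no side arm, upright on the bench. Base 51 mm across, 85 mm tall; a cone narrows to a straight round neck 24 mm across from 55 mm height to the rim (a lip 1 mm prouder in the top 4 mm). About 30 g, empty. Origin: centre of the underside; z up the axis. Grip it by the neck.
- flask_50_2: Another plain conical 50 ml flask in milky white plastic, open mouth, no side arm, upright on the bench. Base 51 mm across, 85 mm tall; a cone narrows to a straight round neck 24 mm across from 55 mm height to the rim (a lip 1 mm prouder in the top 4 mm). About 30 g, empty. Origin: centre of the underside; z up the axis. Grip it by the neck.
- wide_ring_1: Wide flask ring 1 of 2 (interchangeable), for a 100 ml flask: fixed, white plastic, 76 mm inside, 22 mm high, above 10 mm flared to 88 mm inside, 94 mm outside. The flask in it stands on the tray floor, 6 mm above the bench. Origin: ring centre, on that floor; z up. The rings stand in a fixed grey tray, 220 x 290 mm, walls 32 mm high.
- wide_ring_2: Wide flask ring 2 of 2 (interchangeable), for a 100 ml flask: fixed, white plastic, 76 mm inside, 22 mm high, above 10 mm flared to 88 mm inside, 94 mm outside. The flask in it stands on the tray floor, 6 mm above the bench. Origin: ring centre, on that floor; z up. The tray has a carrying bow 71 mm high over each short end.
- narrow_ring_1: Narrow flask ring 1 of 2 (interchangeable), for a 50 ml flask: fixed, white plastic, 62 mm inside, 22 mm high, above 10 mm flared to 74 mm inside, 80 mm outside. The flask in it stands on the tray floor, 6 mm above the bench. Origin: ring centre, on that floor; z up. The rings stand two by two in the tray, 100 x 120 mm apart.
- narrow_ring_2: Narrow flask ring 2 of 2 (interchangeable), for a 50 ml flask: fixed, white plastic, 62 mm inside, 22 mm high, above 10 mm flared to 74 mm inside, 80 mm outside. The flask in it stands on the tray floor, 6 mm above the bench. Origin: ring centre, on that floor; z up. Which ring is where in the tray varies.
- filter_flask: Does not belong: a filter flask, the shape and size of the 100 ml flasks (base 64 mm, 105 mm tall, neck 24 mm) but with a hose side arm 9 to 12 mm thick, level from the neck along its +x axis, 86 mm up, to 40 mm from the flask's axis. About 60 g, loose. Origin: centre of the underside.
- bottle: Does not belong: a narrow-neck bottle in the same milky plastic, straight-sided, 51 mm across up to 56 mm, then a shoulder and a threaded neck 24 mm across to 88 mm; no cap. About 45 g, loose on the bench. Origin: centre of the underside.

How it is judged:
By the outcome, as a careful person would: the job done as asked, in the order asked, and still so for the second after the job is handed in, with the robot touching nothing.
It also fails if it takes over 109 s, if anything falls off the work surface, if the arm or the gripper's body presses on something with over 40 N, if the wrist force passes 120 N, or if a joint passes its speed limit or range.

## Working session

There is one attempt and no reset: what is moved stays moved. The work goes in short steps, Python scripts to look and compute and a shell command to move; the robot and the scene stay as the last step left them, time stands still between calls to the robot, and variables do not carry over. Pictures are saved under pics/ and viewed, about 12 in all and at most 16, crops included, and the job is handed in when it is done.

```bash
mkdir -p pics; ls; python3 - <<'E'
from cell import telemetry, imaging, bot
import cv2, numpy as np
s=telemetry.read_state(); print({k:np.round(v,4).tolist() for k,v in s.items()}); print(bot.grip_point_offset)
for n in("scene","top"):
    r=imaging.snapshot(n); cv2.imwrite(f"pics/{n}1.png",r["pixels"][:,:,::-1])
    print(n,r["vfov"],r["cx"],r["cy"],np.round(r["extrinsics"],3).tolist())
    for l in("flask_100_1","flask_50_1","filter_flask","bottle","wide_ring_1","narrow_ring_1"):
        print(l,[(round(d["p"],2),np.round(d["uv"]).tolist()) for d in imaging.pinpoint(n,l)])
E
```

```text
pics
{'time': 0.0, 'joints': [1.3164, 0.3329, -0.0647, 1.4609, 0.0216, 1.3499, -0.0885], 'joint_velocities': [0.0004, -0.0004, -0.0001, -0.0009, -0.0019, 0.0001, -0.0008], 'tau': [-0.0006, -62.5443, 0.0482, -39.1598, 0.0161, 0.01, -0.0], 'eef_pos': [143.5199, -607.9258, 230.5154], 'tcp_rot': [0.9933, 0.1157, -0.0001, -0.0007], 'contact_force': [-0.418, 0.2303, 0.1899], 'moment': [0.0038, 0.0108, 0.0404], 'finger_gap': 85.3512}
18.700000000000003
scene 51.572676288655465 255.2411640004081 192.65491598979105 [[-0.117, 0.993, -0.009, 87.252], [0.571, 0.06, -0.819, -247.012], [-0.813, -0.101, -0.574, 1343.839], [0.0, 0.0, 0.0, 1.0]]
flask_100_1 [(0.85, [236.0, 197.0]), (0.63, [127.0, 185.0])]
flask_50_1 [(0.86, [176.0, 197.0]), (0.43, [385.0, 198.0])]
filter_flask [(0.73, [170.0, 240.0])]
bottle [(0.81, [112.0, 218.0]), (0.54, [388.0, 201.0])]
wide_ring_1 [(0.82, [385.0, 202.0]), (0.67, [339.0, 205.0])]
narrow_ring_1 [(0.7, [351.0, 235.0]), (0.69, [407.0, 227.0])]
top 49.52591035598939 256.8647677147518 199.76774773760147 [[-0.004, -1.0, 0.009, -16.472], [-0.995, 0.003, -0.104, 558.807], [0.104, -0.01, -0.994, 1163.921], [0.0, 0.0, 0.0, 1.0]]
flask_100_1 [(0.67, [374.0, 236.0]), (0.56, [278.0, 237.0])]
flask_50_1 [(0.77, [274.0, 194.0])]
filter_flask [(0.88, [321.0, 180.0])]
bottle [(0.89, [370.0, 197.0])]
wide_ring_1 [(0.61, [197.0, 225.0]), (0.54, [153.0, 241.0])]
narrow_ring_1 [(0.83, [145.0, 204.0]), (0.49, [182.0, 192.0])]
```

```bash
cat > h.py <<'E'
import numpy as np
from cell import telemetry, imaging, bot
def ray(r,uv,z):
    h=r["pixels"].shape[0]; f=h/2/np.tan(np.radians(r["vfov"]/2))
    E=r["extrinsics"]; R=E[:3,:3]; c=-R.T@E[:3,3]
    d=R.T@np.array([(uv[0]-r["cx"])/f,(uv[1]-r["cy"])/f,1]); return (c+d*(z-c[2])/d[2])[:2]
E
python3 - <<'E'
from h import *
for n in("scene","top"):
    r=imaging.snapshot(n)
    for l in("flask_100_1","flask_50_1","filter_flask","bottle","wide_ring_1","narrow_ring_1"):
        print(n,l,[(round(d["p"],2),np.round(d["uv"]).tolist(),np.round(ray(r,d["uv"],6 if "ring" in l else 0)).tolist()) for d in imaging.pinpoint(n,l)])
E
```

```text
scene flask_100_1 [(0.83, [129.0, 187.0], [445.0, -362.0]), (0.65, [238.0, 197.0], [460.0, -76.0]), (0.23, [403.0, 228.0], [537.0, 304.0])]
scene flask_50_1 [(0.8, [239.0, 227.0], [572.0, -56.0]), (0.65, [178.0, 199.0], [483.0, -222.0])]
scene filter_flask [(0.89, [168.0, 239.0], [630.0, -202.0])]
scene bottle [(0.66, [113.0, 216.0], [566.0, -353.0])]
scene wide_ring_1 [(0.92, [338.0, 206.0], [480.0, 166.0]), (0.56, [384.0, 200.0], [443.0, 276.0]), (0.31, [177.0, 200.0], [497.0, -219.0])]
scene narrow_ring_1 [(0.59, [354.0, 234.0], [577.0, 192.0]), (0.58, [404.0, 223.0], [528.0, 306.0])]
top flask_100_1 [(0.88, [377.0, 238.0], [448.0, -369.0]), (0.55, [279.0, 234.0], [460.0, -83.0])]
top flask_50_1 [(0.64, [273.0, 194.0], [578.0, -65.0]), (0.56, [326.0, 226.0], [483.0, -220.0])]
top filter_flask [(0.61, [317.0, 177.0], [629.0, -197.0])]
top bottle [(0.63, [370.0, 194.0], [578.0, -351.0])]
top wide_ring_1 [(0.62, [155.0, 240.0], [446.0, 277.0]), (0.38, [368.0, 192.0], [584.0, -346.0])]
top narrow_ring_1 [(0.73, [185.0, 192.0], [585.0, 191.0]), (0.64, [146.0, 206.0], [544.0, 303.0])]
```

```bash
python3 -c "
import cv2
for n in('scene','top'):
    i=cv2.imread(f'pics/{n}1.png'); cv2.imwrite(f'pics/{n}1c.png',cv2.resize(i[100:300,90:450],None,fx=2.2,fy=2.2,interpolation=2))"
```

```text
(no output)
```

View pics/scene1c.png

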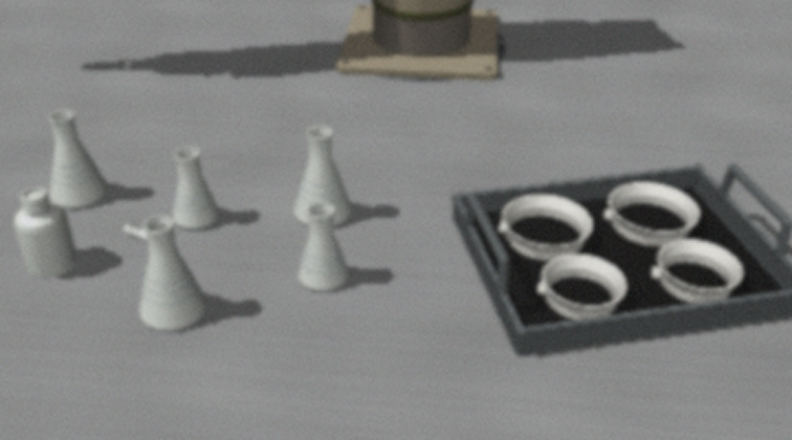

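View pics/top1c.png

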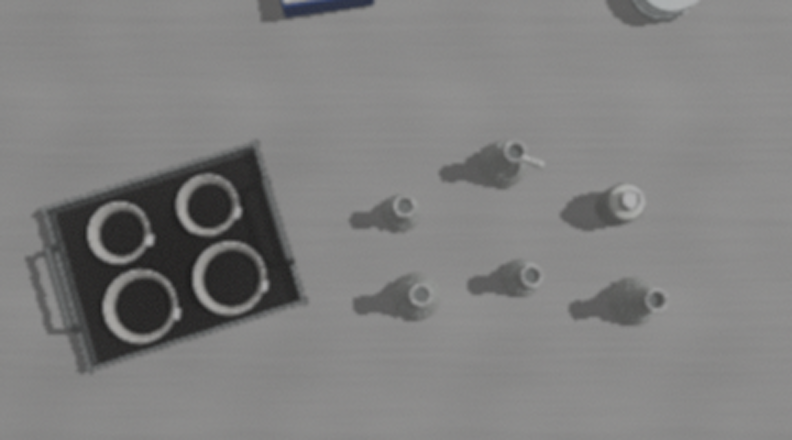

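The scene view shows the filter flask (side arm) at about (168,240) and the bottle at about (113,217). The four plain flasks are at (128,187), (178,199), (238,197) and (239,227). The wide rings are the pair nearer the robot at (338,206) and (384,200), the narrow ones the farther pair. The networks' results agree with both pictures. Next I'll refine the positions by fitting silhouettes in both views.

```bash
cat > fit.py <<'E'
from h import *
import cv2
from scipy.optimize import minimize
P={"flask_100":[(0,32),(74,12),(105,13)],"flask_50":[(0,25.5),(55,12),(85,13)],"wide_ring":[(6,47),(28,47)],"narrow_ring":[(6,40),(28,40)]}
C={"flask_100":[(446,-365),(460,-79)],"flask_50":[(575,-60),(483,-221)],"wide_ring":[(445,276),(478,164)],"narrow_ring":[(580,191),(540,304)]}
def proj(r,X):
    f=r["pixels"].shape[0]/2/np.tan(np.radians(r["vfov"]/2)); E=r["extrinsics"]
    p=X@E[:3,:3].T+E[:3,3]; return np.c_[f*p[:,0]/p[:,2]+r["cx"],f*p[:,1]/p[:,2]+r["cy"]]
a=np.linspace(0,2*np.pi,40)
def sil(r,prof,xy,S=4):
    m=np.zeros((384*S,512*S),np.uint8)
    c=[proj(r,np.c_[xy[0]+q*np.cos(a),xy[1]+q*np.sin(a),0*a+z]) for z,q in prof]
    for u,v in zip(c[:-1],c[1:]): cv2.fillPoly(m,[cv2.convexHull(np.r_[u,v].__mul__(S).astype(np.int32))],1)
    return cv2.resize(m.astype(np.float32),(512,384),interpolation=cv2.INTER_AREA)
def fit(views,k,g):
    def cost(xy):
        t=0
        for r,m in views: s=sil(r,P[k],xy); t+=1-np.minimum(s,m).sum()/np.maximum(s,m).sum()
        return t/len(views)
    return minimize(cost,g,method="Nelder-Mead",options=dict(initial_simplex=np.array(g)+[[0,0],[8,0],[0,8]],xatol=.2,fatol=1e-4))
def run():
    V={n:imaging.snapshot(n) for n in("scene","top")}
    for k,gs in C.items():
        D={n:imaging.cut_out(n,k+"_1") for n in V}
        for g in gs:
            L=[]
            for n,r in V.items():
                s=sil(r,P[k],g)>.5; best=None
                for d in D[n]:
                    m=d["pixels"].astype(np.uint8)
                    if "ring" in k: m=cv2.fillPoly(m*0,[cv2.convexHull(cv2.findNonZero(m))],1)
                    i=(s&(m>0)).sum()/(s|(m>0)).sum()
                    if i>.25 and (best is None or i>best[0]): best=(i,m.astype(np.float32))
                if best: L.append((n,r,best[1]))
            out=[]
            for n,r,m in L: q=fit([(r,m)],k,g); out.append((n,q.x.round(1).tolist(),round(q.fun,2)))
            if L: q=fit([(r,m) for _,r,m in L],k,g); out.append(("both",q.x.round(1).tolist(),round(q.fun,2)))
            print(k,g,out)
if __name__=="__main__": run()
E
python3 fit.py
```

```text
flask_100 (446, -365) [('scene', [448.1, -366.5], np.float64(0.07)), ('top', [451.1, -368.9], np.float64(0.06)), ('both', [450.4, -366.9], np.float64(0.09))]
flask_100 (460, -79) [('scene', [453.5, -80.2], np.float64(0.21)), ('top', [460.1, -81.6], np.float64(0.05)), ('both', [459.4, -80.4], np.float64(0.16))]
flask_50 (575, -60) [('scene', [568.1, -61.4], np.float64(0.07)), ('top', [571.1, -63.9], np.float64(0.06)), ('both', [571.1, -62.3], np.float64(0.11))]
flask_50 (483, -221) [('scene', [477.1, -219.5], np.float64(0.09)), ('top', [482.9, -221.6], np.float64(0.06)), ('both', [482.1, -219.4], np.float64(0.12))]
wide_ring (445, 276) [('scene', [443.0, 278.6], np.float64(0.09)), ('top', [447.7, 276.3], np.float64(0.06)), ('both', [447.1, 277.5], np.float64(0.08))]
wide_ring (478, 164) [('scene', [477.8, 163.9], np.float64(0.11)), ('top', [482.3, 162.2], np.float64(0.24)), ('both', [480.9, 163.2], np.float64(0.18))]
narrow_ring (580, 191) [('scene', [572.8, 194.1], np.float64(0.16)), ('top', [579.9, 191.9], np.float64(0.06)), ('both', [579.5, 192.6], np.float64(0.11))]
narrow_ring (540, 304) [('scene', [538.5, 308.3], np.float64(0.12)), ('top', [544.1, 305.6], np.float64(0.11)), ('both', [542.9, 307.4], np.float64(0.12))]
```

```bash
python3 -m jog '[0.085,0.353,-0.164,0,0,0,13.3, 0.085,0.353,-0.164,0,0,0,13.3, 0.085,0.353,-0.164,0,0,0,13.3, 0.085,0.353,-0.164,0,0,0,13.3, 0.085,0.353,-0.164,0,0,0,13.3, 0.085,0.353,-0.164,0,0,0,13.3, 0.085,0.353,-0.164,0,0,0,13.3, 0.085,0.353,-0.164,0,0,0,13.3, 0.085,0.353,-0.164,0,0,0,13.3, 0.085,0.353,-0.164,0,0,0,13.3]' 30; python3 - <<'E'
from h import *
print({k:np.round(v,3).tolist() for k,v in telemetry.read_state().items()})
import cv2
r=imaging.snapshot("wrist"); cv2.imwrite("pics/w1.png",r["pixels"][:,:,::-1]); print(r["vfov"],np.round(r["tool_from_camera"],3).tolist())
E
```

```text
time: 2.9
eef_pos: [450.0, -367.0, 231.3]
tcp_rot: [1.0, 0.001, -0.0, 0.0]
contact_force: [-0.4, -0.7, -0.0]
finger_gap: 84.8
{'time': 2.9, 'joints': [0.836, 0.25, -0.275, 1.572, 0.069, 1.33, -1.016], 'joint_velocities': [0.033, -0.005, 0.038, 0.005, 0.005, 0.002, 0.007], 'tau': [-3.035, -55.73, -4.468, -39.095, -0.337, -0.06, -0.179], 'eef_pos': [450.049, -366.957, 231.277], 'tcp_rot': [1.0, 0.001, -0.0, 0.0], 'contact_force': [-0.399, -0.726, -0.006], 'moment': [-0.029, 0.011, 0.038], 'finger_gap': 84.754}
65.66228462802924 [[0.001, -0.966, -0.259, 65.931], [1.0, 0.001, 0.001, 0.673], [-0.0, -0.259, 0.966, -143.608], [0.0, 0.0, 0.0, 1.0]]
```

View pics/w1.png

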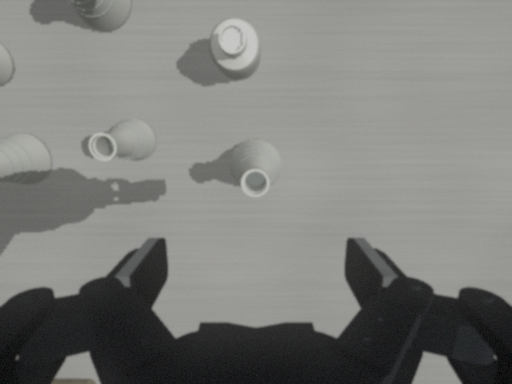

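The picture shows the flask's rim at (255,182) dead ahead of the jaws, bottle at (235,45) clear. That puts it within about 3 mm of the fit.

```bash
python3 -m jog '[0.085,0.002,0,0.05,0,0,0, 0.085,0.002,0,0.1,0,0,0, 0.085,0.002,0,0.14,0,0,0, 0.085,0.002,0,0.157,0,0,0, 0.085,0.002,0,0.157,0,0,0, 0.01,0.002,0,0.157,0,0,0, 0.01,0.002,0,0.157,0,0,0, 0.01,0.002,0,0.157,0,0,0, 0.01,0.002,0,0.157,0,0,0, 0.01,0.002,0,0.157,0,0,0]' 30;  python3 -m jog '[0.01,0,0,0,0,0,0, 0.01,0,0,0,0,0,0, 0.01,0,0,0,0,0,0]'
```

```text
time: 3.95
eef_pos: [451.9, -367.9, 75.1]
tcp_rot: [1.0, -0.0, 0.001, 0.001]
contact_force: [0.1, 0.6, 3.2]
finger_gap: 23.2
time: 4.25
eef_pos: [452.0, -367.9, 75.1]
tcp_rot: [1.0, -0.0, 0.001, 0.0]
contact_force: [-0.2, -0.1, 5.9]
finger_gap: 23.2
```

```bash
python3 -m jog '[0.01,0,0,-0.04,0,0,0, 0.01,0,0,-0.08,0,0,0, 0.01,0,0,-0.12,0,0,0, 0.01,0,-0.04,-0.15,0,0,0, 0.01,0,-0.08,-0.15,0,0,-3, 0.01,0,-0.12,-0.15,0,0,-6, 0.01,0,-0.16,-0.15,0,0,-9, 0.01,0,-0.2,-0.15,0,0,-12, 0.01,0,-0.24,-0.15,0,0,-15, 0.01,0,-0.28,-0.15,0,0,-17]';python3 -c "
from h import *
s=telemetry.read_state();print(s['joints'].__repr__(),s['tcp_rot'])"
```

```text
time: 5.25
eef_pos: [451.1, -86.0, 224.2]
tcp_rot: [0.989, 0.149, -0.0, 0.0]
contact_force: [1.1, -0.3, -0.6]
finger_gap: 23.1
array([ 6.09732492e-01, -4.32431213e-03, -5.13628383e-01,  1.86331725e+00,
       -1.81250005e-03,  1.28215784e+00, -1.17574384e+00]) [ 9.88888194e-01  1.48661020e-01 -1.03113831e-04  1.73751309e-04]
```

```bash
python3 -m jog '[0.01,0.01,-0.035,0,0,0,0, 0.01,0.021,-0.07,0,0,0,0, 0.01,0.031,-0.105,0,0,0,0, 0.01,0.041,-0.14,0,0,0,0, 0.01,0.051,-0.175,0,0,0,0, 0.01,0.061,-0.21,0,0,0,0, 0.01,0.071,-0.245,0,0,0,0, 0.01,0.081,-0.28,0,0,0,0, 0.01,0.092,-0.315,0,0,0,0, 0.01,0.102,-0.35,0,0,0,0]';python3 -m jog '[0.01,0,0,0,0,0,0, 0.01,0,0,0,0,0,0]'; python3 - <<'E'
from h import *
import cv2
s=telemetry.read_state();print(s['joints'].round(2),s['eef_pos'])
r=imaging.snapshot("wrist"); cv2.imwrite("pics/w2.png",r["pixels"][:,:,::-1]); print(r["cx"],r["cy"])
from scipy.spatial.transform import Rotation as R
f=192/np.tan(np.radians(r["vfov"]/2)); T=r["tool_from_camera"]
B=np.eye(4);B[:3,:3]=R.from_quat(s['tcp_rot']).as_matrix();B[:3,3]=s['eef_pos']; A=B@T
for l in("wide_ring_1","narrow_ring_1"):
    for d in imaging.pinpoint("wrist",l):
        v=A[:3,:3]@[(d["uv"][0]-r["cx"])/f,(d["uv"][1]-r["cy"])/f,1]; print(l,d["p"],d["uv"],A[:3,3]+v*(6-A[2,3])/v[2])
E
```

```text
time: 6.25
eef_pos: [446.7, 278.2, 224.2]
tcp_rot: [0.989, 0.147, 0.0, 0.0]
contact_force: [0.4, 0.4, -0.3]
finger_gap: 22.8
time: 6.45
eef_pos: [446.4, 277.6, 223.9]
tcp_rot: [0.989, 0.149, -0.001, -0.0]
contact_force: [-1.0, 0.1, -0.7]
finger_gap: 23.0
[ 0.14  0.21 -0.88  1.7   0.17  1.31 -2.04] [446.37422617 277.58088232 223.86495617]
255.82853380180768 193.021432193161
```

View pics/w2.png

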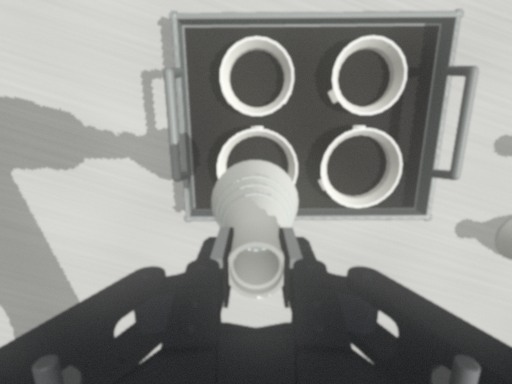

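The flask hangs straight in the jaws over the near-left ring. The other rings' rims are centred at about (362,166), (370,75) and (257,76).

```bash
cat >> h.py <<'E'
from scipy.spatial.transform import Rotation as Rot
CX,CY,F=255.83,193.02,192/np.tan(np.radians(65.66228/2))
T=np.array([[0.001,-0.966,-0.259,65.931],[1,0.001,0.001,0.673],[0,-0.259,0.966,-143.608],[0,0,0,1.]])
def wray(uv,z,s=None):
    s=s or telemetry.read_state(); B=np.eye(4);B[:3,:3]=Rot.from_quat(s['tcp_rot']).as_matrix();B[:3,3]=s['eef_pos']; A=B@T
    v=A[:3,:3]@[(uv[0]-CX)/F,(uv[1]-CY)/F,1]; return (A[:3,3]+v*(z-A[2,3])/v[2])[:2].round(1)
E
python3 - <<'E'
from h import *; import cv2
g=cv2.cvtColor(cv2.imread("pics/w2.png"),cv2.COLOR_BGR2GRAY)
print(telemetry.read_state()['eef_pos'])
for n,uv in dict(W2=(362,166),N1=(370,75),N2=(257,76)).items(): print(n,wray(uv,28))
m=((g>135)).astype(np.uint8); m[:,:195]=0; m[:20]=0; m[210:]=0; m[:,415:]=0
k,l,st,c=cv2.connectedComponentsWithStats(m)
for i in range(1,k):
    if st[i,4]>300:
        p=cv2.findNonZero((l==i).astype(np.uint8)); e=cv2.fitEllipse(cv2.convexHull(p)); print(st[i],np.round(e[0],1),np.round(e[1],1),wray(e[0],28))
E
```

```text
[447.2466583  275.69746312 224.13157791]
W2 [490.  159.4]
N1 [583.9 188.6]
N2 [547.8 303.8]
[195  24 220   3 477] [304.5  25. ] [  2.2 246.2] [608.9 271.6]
[ 219   35   76   82 2438] [256.5  75.7] [76.3 81.5] [547.9 304.4]
[ 328   34   80   82 2531] [368.1  75.5] [74.6 86.1] [582.9 190.4]
[ 212  125   87   85 4878] [256.3 186.8] [ 90.7 123.8] [430.9 269. ]
[ 318  125   85   84 2540] [360.6 167.4] [79.1 87.6] [488.  160.4]
```

```bash
python3 -m jog '[0.01,0.0026,0.0026,0.03,0,0,0, 0.01,0.0026,0.0026,0.06,0,0,0, 0.01,0.0026,0.0026,0.09,0,0,0, 0.01,0.0026,0.0026,0.105,0,0,0, 0.01,0.0026,0.0026,0.115,0,0,0, 0.01,0.0026,0.0026,0.12,0,0,0, 0.01,0.0026,0.0026,0.125,0,0,0, 0.01,0.0026,0.0026,0.13,0,0,0, 0.01,0.0026,0.0026,0.135,0,0,0, 0.01,0.0026,0.0026,0.138,0,0,0]'; python3 -m jog '[0.01,0,0,0.002,0,0,0, 0.01,0,0,0.003,0,0,0, 0.01,0,0,0.004,0,0,0, 0.01,0,0,0.005,0,0,0, 0.01,0,0,0.005,0,0,0, 0.01,0,0,0.005,0,0,0]'; python3 - <<'E'
from h import *; import cv2
r=imaging.snapshot("wrist"); cv2.imwrite("pics/w3.png",r["pixels"][:,:,::-1])
E
```

```text
time: 7.6
eef_pos: [450.2, 275.2, 86.1]
tcp_rot: [0.989, 0.148, 0.0, 0.0]
contact_force: [-0.9, -0.1, 0.1]
finger_gap: 23.2
time: 8.2
eef_pos: [450.2, 275.2, 81.3]
tcp_rot: [0.989, 0.148, 0.0, 0.0]
contact_force: [0.4, -0.1, 0.4]
finger_gap: 23.5
```

View pics/w3.png

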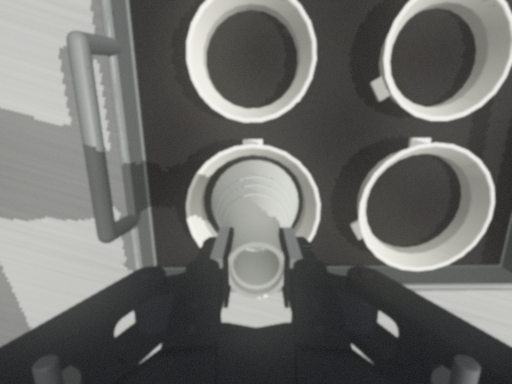

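The flask sits inside the ring with even gaps around it. I'll settle it and release.

```bash
python3 -m jog '[0.01,0,0,0.001,0,0,0, 0.01,0,0,0.001,0,0,0, 0.03,0,0,0.001,0,0,0, 0.055,0,0,0.001,0,0,0, 0.055,0,0,0.001,0,0,0, 0.055,0,0,-0.01,0,0,0, 0.055,0,0,-0.03,0,0,0, 0.055,0,0,-0.06,0,0,0, 0.055,0,0,-0.1,0,0,0, 0.055,0,0,-0.14,0,0,0]'; python3 - <<'E'
from h import *; import cv2
s=telemetry.read_state(); print(s['eef_pos'])
r=imaging.snapshot("wrist"); cv2.imwrite("pics/w4.png",r["pixels"][:,:,::-1])
E
```

```text
time: 9.25
eef_pos: [449.7, 275.2, 223.3]
tcp_rot: [0.989, 0.148, -0.0, -0.0]
contact_force: [0.7, -0.5, -0.2]
finger_gap: 55.0
[449.68527039 275.24050329 223.34961655]
```

View pics/w4.png

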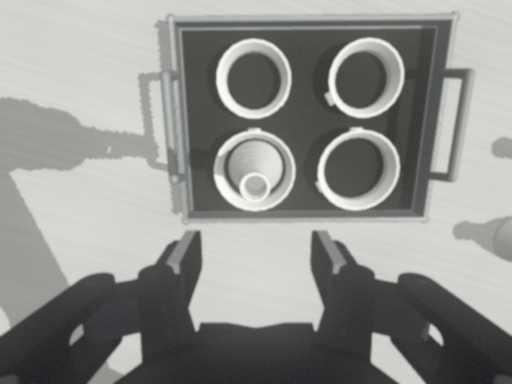

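Flask 1 stands upright in the ring at (255,170), concentric with it. On to the second 100 ml flask.

```bash
python3 -m jog '[0.085,-0.01,0.038,-0.02,0,0,0, 0.085,-0.021,0.077,-0.02,0,0,0, 0.085,-0.031,0.115,-0.02,0,0,0, 0.085,-0.042,0.153,-0.02,0,0,0, 0.085,-0.052,0.192,-0.02,0,0,0, 0.085,-0.063,0.23,-0.02,0,0,0, 0.085,-0.073,0.268,-0.02,0,0,0, 0.085,-0.084,0.307,-0.02,0,0,0, 0.085,-0.094,0.345,-0.02,0,0,0, 0.085,-0.094,0.345,-0.02,0,0,0]'; python3 - <<'E'
from h import *; import cv2
s=telemetry.read_state(); print(s['eef_pos'])
r=imaging.snapshot("wrist"); cv2.imwrite("pics/w5.png",r["pixels"][:,:,::-1])
for l in("flask_100_1","flask_50_1"):
    for d in imaging.cut_out("wrist",l): print(l,round(d["p"],2),d["rect"])
    for d in imaging.pinpoint("wrist",l): print(l,round(d["p"],2),d["uv"],wray(d["uv"],0,s))
E
```

```text
time: 10.3
eef_pos: [460.5, -87.6, 241.5]
tcp_rot: [0.99, 0.144, -0.0, 0.001]
contact_force: [-0.1, 0.4, -0.1]
finger_gap: 84.9
[460.48299181 -87.56955675 241.47629069]
flask_100_1 0.77 [227.2, 138.5, 275.4, 194.9]
flask_100_1 0.68 [242.8, 45.3, 283.3, 96.5]
flask_100_1 0.96 [253.3, 163.1] [462.8 -84.8]
flask_50_1 0.92 [239.5, 47.0, 284.4, 95.2]
flask_50_1 0.73 [340.4, 157.8, 397.0, 207.8]
flask_50_1 0.61 [357.1, 176.3] [ 485.1 -221.1]
```

View pics/w5.png

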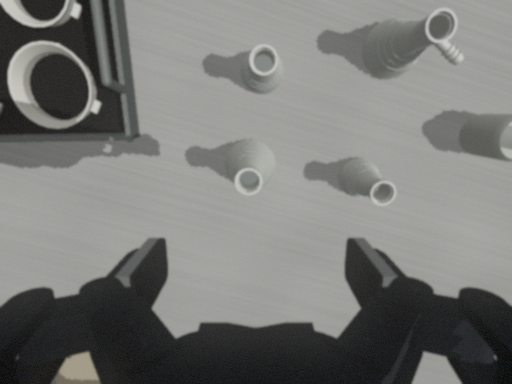

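```bash
python3 - <<'E'
from h import *
s=telemetry.read_state(); print(s['eef_pos'],s['tcp_rot'],s['joint_velocities'].round(3)); print(wray((248.5,181),105,s), wray((264,59.5),85,s), wray((382.5,192.5),85,s))
E
```

```text
[461.15295286 -80.74639517 241.58221853] [9.88874311e-01 1.48753330e-01 2.04466347e-04 3.55622298e-05] [-0.004  0.003  0.002  0.002  0.002 -0.003  0.003]
[462.1 -74.1] [573.  -55.2] [ 487.2 -212.1]
```

The picture shows the flask's rim at (248,181). Allowing for the settling arm, that puts it at about (462,-81), right under the TCP.

```bash
python3 -m jog '[0.085,0,0,0.05,0,0,0, 0.085,0,0,0.1,0,0,0, 0.085,0,0,0.145,0,0,0, 0.085,0,0,0.166,0,0,0, 0.085,0,0,0.166,0,0,0, 0.01,0,0,0.166,0,0,0, 0.01,0,0,0.166,0,0,0, 0.01,0,0,0.166,0,0,0, 0.01,0,0,0.166,0,0,0, 0.01,0,0,0.166,0,0,0]' 30;  python3 -m jog '[0.01,0,0,0,0,0,0, 0.01,0,0,0,0,0,0, 0.01,0,0,-0.04,0,0,0, 0.01,0,0,-0.08,0,0,0, 0.01,0,0,-0.12,0,0,0, 0.01,0,0,-0.14,0,0,0, 0.01,0,0,-0.14,0,0,0]'
```

```text
time: 11.55
eef_pos: [461.5, -82.3, 76.0]
tcp_rot: [0.989, 0.148, 0.001, 0.0]
contact_force: [-0.3, 1.3, 3.2]
finger_gap: 23.1
time: 12.25
eef_pos: [462.4, -82.4, 218.2]
tcp_rot: [0.989, 0.148, 0.002, 0.001]
contact_force: [-0.3, -0.9, -1.1]
finger_gap: 23.2
```

```bash
python3 -m jog '[0.01,0.012,-0.03,0,0,0,0, 0.01,0.026,-0.063,0,0,0,0, 0.01,0.042,-0.1,0,0,0,0, 0.01,0.057,-0.138,0,0,0,0, 0.01,0.073,-0.176,0,0,0,0, 0.01,0.087,-0.21,0,0,0,0, 0.01,0.093,-0.225,0,0,0,0, 0.01,0.093,-0.225,0,0,0,0, 0.01,0.093,-0.225,0.03,0,0,0, 0.01,0.093,-0.225,0.06,0,0,0]'; python3 -m jog '[0.01,0,0,0.03,0,0,0, 0.01,0,0,0.04,0,0,0, 0.01,0,0,0.04,0,0,0]';python3 - <<'E'
from h import *; import cv2
s=telemetry.read_state(); print(s['eef_pos'])
r=imaging.snapshot("wrist"); cv2.imwrite("pics/w6.png",r["pixels"][:,:,::-1])
E
```

```text
time: 13.25
eef_pos: [484.4, 159.1, 154.1]
tcp_rot: [0.989, 0.147, 0.0, 0.0]
contact_force: [-0.1, -0.6, -0.6]
finger_gap: 22.8
time: 13.55
eef_pos: [483.3, 159.0, 113.9]
tcp_rot: [0.989, 0.147, -0.002, 0.0]
contact_force: [0.5, 0.1, -0.5]
finger_gap: 23.1
[483.30823296 159.01893232 113.92126008]
```

View pics/w6.png

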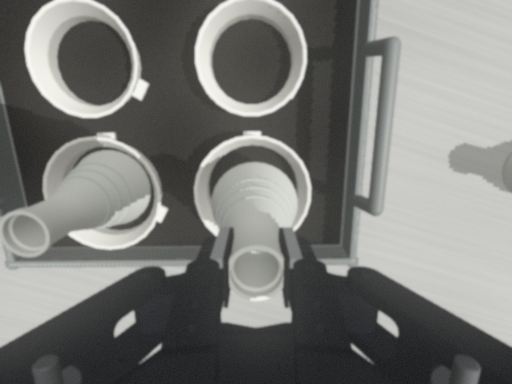

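The flask is centred sideways over the ring (252 against 254). By the ring's far edge at row 136 it needs about 2 mm more along tool x.

```bash
python3 -m jog '[0.01,0.002,0,0.006,0,0,0, 0.01,0.002,0,0.012,0,0,0, 0.01,0.002,0,0.018,0,0,0, 0.01,0.002,0,0.022,0,0,0, 0.01,0.002,0,0.026,0,0,0, 0.01,0.002,0,0.029,0,0,0, 0.01,0.002,0,0.03,0,0,0, 0.01,0.002,0,0.031,0,0,0, 0.01,0.002,0,0.032,0,0,0, 0.01,0.002,0,0.032,0,0,0]'
```

```text
time: 14.6
eef_pos: [486.2, 160.7, 83.3]
tcp_rot: [0.989, 0.148, 0.0, 0.0]
contact_force: [0.1, 1.0, -0.8]
finger_gap: 23.3
```

```bash
python3 -m jog '[0.01,0,0,0.001,0,0,0, 0.01,0,0,0.0015,0,0,0, 0.01,0,0,0.002,0,0,0, 0.01,0,0,0.002,0,0,0]'
```

```text
time: 15.0
eef_pos: [486.6, 161.1, 82.0]
tcp_rot: [0.989, 0.148, 0.001, 0.0]
contact_force: [-1.7, 0.0, 7.0]
finger_gap: 23.1
```

```bash
python3 -m jog '[0.03,0,0,0,0,0,0, 0.055,0,0,0,0,0,0, 0.055,0,0,0,0,0,0, 0.055,0,0,-0.01,0,0,0, 0.055,0,0,-0.03,0,0,0, 0.055,0,0,-0.06,0,0,0, 0.055,0,0,-0.1,0,0,0, 0.055,0,0,-0.14,0,0,0,  0.055,0,0,-0.14,0,0,0]'; python3 - <<'E'
from h import *; import cv2
s=telemetry.read_state(); print(s['eef_pos'])
r=imaging.snapshot("wrist"); cv2.imwrite("pics/w7.png",r["pixels"][:,:,::-1])
E
```

```text
time: 15.9
eef_pos: [488.3, 162.1, 227.2]
tcp_rot: [0.989, 0.148, 0.004, -0.0]
contact_force: [0.6, 0.3, -0.0]
finger_gap: 55.1
[488.34006604 162.10835781 227.15392509]
```

View pics/w7.png

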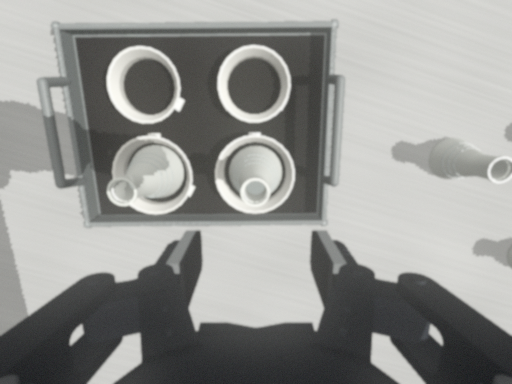

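Both 100 ml flasks stand upright in the wide rings, at (255,170) and (152,172). Next is the 50 ml flask at (573,-62).

```bash
python3 -m jog '[0.085,0.002,0.03,0,0,0,0, 0.085,0.005,0.065,0,0,0,0, 0.085,0.007,0.1,0,0,0,0, 0.085,0.01,0.14,0,0,0,0, 0.085,0.012,0.175,0,0,0,0, 0.085,0.015,0.21,0,0,0,0, 0.085,0.017,0.238,0,0,0,0, 0.085,0.017,0.238,0,0,0,0, 0.085,0.017,0.238,0,0,0,0]'; python3 -c "
from h import *
import cv2
s=telemetry.read_state(); print(s['eef_pos'])
r=imaging.snapshot('wrist'); cv2.imwrite('pics/w8.png',r['pixels'][:,:,::-1])
for d in imaging.cut_out('wrist','flask_50_1'): print(round(d['p'],2),d['rect'])
for d in imaging.pinpoint('wrist','flask_50_1'): print(round(d['p'],2),d['uv'],wray(d['uv'],0,s))"
```

```text
time: 16.85
eef_pos: [571.4, -62.0, 220.3]
tcp_rot: [0.989, 0.147, -0.001, -0.001]
contact_force: [-0.6, 0.5, 0.3]
finger_gap: 84.9
[571.44593314 -61.98102464 220.28487799]
0.77 [332.1, 250.9, 343.0, 285.8]
0.77 [235.0, 150.6, 277.3, 200.3]
0.92 [350.0, 264.2] [ 483. -223.]
0.81 [255.4, 167.0] [572.8 -61.8]
```

```bash
python3 -m jog '[0.085,0.001,0,0.05,0,0,0, 0.085,0.001,0,0.1,0,0,0, 0.085,0.001,0,0.14,0,0,0, 0.085,0.001,0,0.163,0,0,0, 0.085,0.001,0,0.163,0,0,0, 0.01,0.001,0,0.163,0,0,0, 0.01,0.001,0,0.163,0,0,0, 0.01,0.001,0,0.163,0,0,0, 0.01,0.001,0,0.163,0,0,0, 0.01,0.001,0,0.163,0,0,0]' 30;  python3 -m jog '[0.01,0,0,0,0,0,0, 0.01,0,0,0,0,0,0]'
```

```text
time: 18.0
eef_pos: [573.5, -61.6, 59.4]
tcp_rot: [0.989, 0.148, 0.001, 0.0]
contact_force: [-2.1, -0.8, 6.3]
finger_gap: 22.8
time: 18.2
eef_pos: [573.6, -61.6, 59.4]
tcp_rot: [0.989, 0.148, 0.001, 0.0]
contact_force: [-1.5, 0.7, 7.0]
finger_gap: 23.4
```

```bash
python3 -m jog '[0.01,0,0,-0.04,0,0,0, 0.01,0,0,-0.08,0,0,0, 0.01,0,0,-0.12,0,0,0, 0.01,0.008,-0.035,-0.13,0,0,0, 0.01,0.017,-0.075,-0.13,0,0,0, 0.01,0.026,-0.115,-0.13,0,0,0, 0.01,0.035,-0.155,-0.13,0,0,0, 0.01,0.044,-0.195,-0.13,0,0,0, 0.01,0.053,-0.235,-0.13,0,0,0, 0.01,0.06,-0.265,-0.13,0,0,0]'; python3 -m jog '[0.01,0.011,-0.045,0,0,0,0, 0.01,0.019,-0.08,0,0,0,0, 0.01,0.021,-0.093,0,0,0,0, 0.01,0.021,-0.093,0,0,0,0, 0.01,0.021,-0.093,0.03,0,0,0, 0.01,0.021,-0.093,0.06,0,0,0, 0.01,0.021,-0.093,0.08,0,0,0, 0.01,0.021,-0.093,0.09,0,0,0, 0.01,0.021,-0.093,0.09,0,0,0]';python3 - <<'E'
from h import *; import cv2
s=telemetry.read_state(); print(s['eef_pos'],s['joints'].round(2))
r=imaging.snapshot("wrist"); cv2.imwrite("pics/w9.png",r["pixels"][:,:,::-1])
E
```

```text
time: 19.2
eef_pos: [552.0, 212.2, 188.6]
tcp_rot: [0.989, 0.149, 0.0, -0.0]
contact_force: [0.2, 0.2, -0.0]
finger_gap: 22.9
time: 20.1
eef_pos: [545.9, 302.4, 97.2]
tcp_rot: [0.989, 0.147, -0.001, 0.001]
contact_force: [0.3, -0.8, -0.1]
finger_gap: 23.2
[545.94087712 302.37534673  97.2234917 ] [-0.03  0.54 -0.73  1.58  0.38  1.17 -2.12]
```

View pics/w9.png

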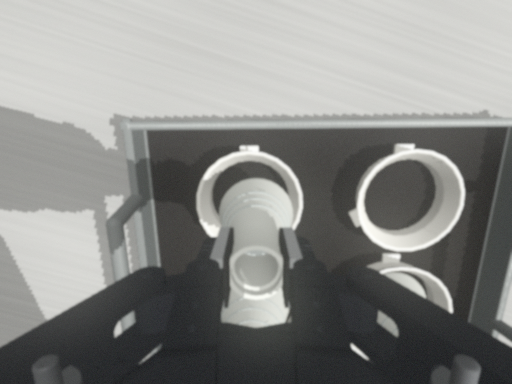

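```bash
python3 -c "
from h import *
for i in range(3): print(telemetry.read_state()['eef_pos'])"
```

```text
[546.33903384 303.24668537  98.55362728]
[546.33903384 303.24668537  98.55362728]
[546.33903384 303.24668537  98.55362728]
```

The narrow ring's centre is at about column 250 with the flask at 255. I'll correct about 2 mm and lower.

```bash
python3 -m jog '[0.01,0.0005,-0.002,0,0,0,0, 0.01,0.0005,-0.002,0.006,0,0,0, 0.01,0.0005,-0.002,0.012,0,0,0, 0.01,0.0005,-0.002,0.018,0,0,0, 0.01,0.0005,-0.002,0.022,0,0,0, 0.01,0.0005,-0.002,0.026,0,0,0, 0.01,0.0005,-0.002,0.029,0,0,0, 0.01,0.0005,-0.002,0.03,0,0,0, 0.01,0.0005,-0.002,0.031,0,0,0, 0.01,0.0005,-0.002,0.031,0,0,0]'
```

```text
time: 21.15
eef_pos: [545.7, 306.5, 67.3]
tcp_rot: [0.989, 0.148, 0.0, 0.0]
contact_force: [-0.3, 0.3, -0.2]
finger_gap: 22.6
```

```bash
python3 -m jog '[0.01,0,0.001,0.001,0,0,0, 0.01,0,0.001,0.0015,0,0,0, 0.01,0,0.001,0.002,0,0,0, 0.01,0,0.001,0.0025,0,0,0, 0.01,0,0.001,0.0025,0,0,0]'
```

```text
time: 21.65
eef_pos: [546.2, 305.6, 65.5]
tcp_rot: [0.989, 0.148, 0.0, 0.0]
contact_force: [-1.1, -1.4, 6.1]
finger_gap: 22.9
```

```bash
python3 -m jog '[0.03,0,0,0,0,0,0, 0.055,0,0,0,0,0,0, 0.055,0,0,0,0,0,0, 0.055,0,0,-0.01,0,0,0, 0.055,0,0,-0.03,0,0,0, 0.055,0,0,-0.06,0,0,0, 0.055,0,0,-0.1,0,0,0, 0.055,0,0,-0.14,0,0,0,  0.055,0,0,-0.15,0,0,0]'; python3 - <<'E'
from h import *; import cv2
s=telemetry.read_state(); print(s['eef_pos'])
r=imaging.snapshot("wrist"); cv2.imwrite("pics/w10.png",r["pixels"][:,:,::-1])
E
```

```text
time: 22.55
eef_pos: [547.1, 307.1, 220.5]
tcp_rot: [0.989, 0.148, 0.003, -0.001]
contact_force: [-0.1, 1.1, 0.3]
finger_gap: 55.2
[547.14132429 307.05392079 220.50380498]
```

View pics/w10.png

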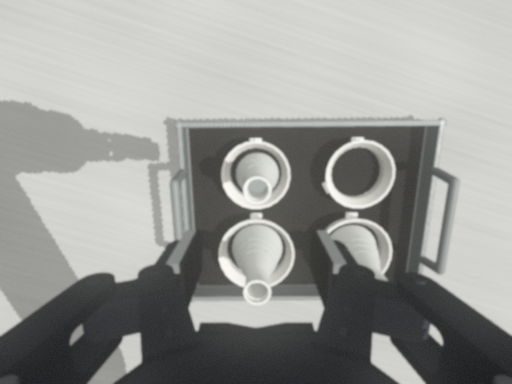

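The third flask is upright and central in its ring at (256,175). On to the last one.

```bash
python3 -m jog '[0.085,-0.01,0.024,0,0,0,0, 0.085,-0.03,0.068,0,0,0,0, 0.085,-0.05,0.115,0,0,0,0, 0.085,-0.07,0.16,0,0,0,0, 0.085,-0.089,0.205,0,0,0,0, 0.085,-0.108,0.25,0,0,0,0, 0.085,-0.128,0.295,0,0,0,0, 0.085,-0.148,0.34,0,0,0,0, 0.085,-0.167,0.385,0,0,0,0, 0.085,-0.187,0.43,0,0,0,0]'; python3 -m jog '[0.085,-0.016,0.037,0,0,0,0, 0.085,-0.024,0.055,0,0,0,0, 0.085,-0.024,0.055,0,0,0,0, 0.085,-0.024,0.055,0,0,0,0]'; python3 -c "
from h import *
s=telemetry.read_state(); print(s['eef_pos'])
r=imaging.snapshot('wrist')
for d in imaging.cut_out('wrist','flask_50_1'): print(round(d['p'],2),d['rect'])
for d in imaging.pinpoint('wrist','flask_50_1'): print(round(d['p'],2),d['uv'],wray(d['uv'],0,s))"
```

```text
time: 23.6
eef_pos: [491.6, -162.3, 214.2]
tcp_rot: [0.989, 0.148, -0.0, -0.0]
contact_force: [0.9, -0.0, -0.3]
finger_gap: 85.0
time: 24.0
eef_pos: [485.5, -219.4, 214.0]
tcp_rot: [0.989, 0.148, -0.0, -0.001]
contact_force: [-0.1, 0.7, -0.2]
finger_gap: 84.8
[ 485.51688186 -219.38591655  214.02550431]
0.82 [235.0, 151.3, 276.2, 202.2]
0.64 [254.2, 171.9] [ 481.9 -219.2]
```

```bash
python3 -m jog '[0.085,-0.001,0,0.05,0,0,0, 0.085,-0.001,0,0.1,0,0,0, 0.085,-0.001,0,0.14,0,0,0, 0.085,-0.001,0,0.156,0,0,0, 0.085,-0.001,0,0.156,0,0,0, 0.01,-0.001,0,0.156,0,0,0, 0.01,-0.001,0,0.156,0,0,0, 0.01,-0.001,0,0.156,0,0,0, 0.01,-0.001,0,0.156,0,0,0, 0.01,-0.001,0,0.156,0,0,0]' 30;  python3 -m jog '[0.01,0,0,0,0,0,0, 0.01,0,0,0,0,0,0]'
```

```text
time: 25.15
eef_pos: [485.3, -220.5, 59.6]
tcp_rot: [0.989, 0.148, 0.001, 0.001]
contact_force: [-0.5, -0.2, 2.8]
finger_gap: 23.3
time: 25.35
eef_pos: [485.4, -220.5, 59.5]
tcp_rot: [0.989, 0.148, 0.001, 0.0]
contact_force: [-0.5, 0.4, 6.2]
finger_gap: 22.9
```

```bash
python3 -m jog '[0.01,0,0,-0.04,0,0,0, 0.01,0,0,-0.08,0,0,0, 0.01,0,0,-0.12,0,0,0, 0.01,0.018,-0.03,-0.14,0,0,0, 0.01,0.036,-0.062,-0.14,0,0,0, 0.01,0.056,-0.096,-0.14,0,0,0, 0.01,0.076,-0.131,-0.14,0,0,0, 0.01,0.096,-0.165,-0.14,0,0,0, 0.01,0.116,-0.2,-0.14,0,0,0, 0.01,0.136,-0.234,-0.14,0,0,0]'; python3 -m jog '[0.01,0.02,-0.034,0,0,0,0, 0.01,0.04,-0.069,0,0,0,0, 0.01,0.06,-0.103,0,0,0,0, 0.01,0.073,-0.125,0,0,0,0, 0.01,0.076,-0.13,0,0,0,0, 0.01,0.076,-0.13,0,0,0,0, 0.01,0.076,-0.13,0.03,0,0,0, 0.01,0.076,-0.13,0.07,0,0,0, 0.01,0.076,-0.13,0.1,0,0,0, 0.01,0.076,-0.13,0.1,0,0,0]'; python3 -m jog '[0.01,0,0,0,0,0,0, 0.01,0,0,0,0,0,0]'; python3 - <<'E'
from h import *; import cv2
s=telemetry.read_state(); print(s['eef_pos'],s['joints'].round(2))
r=imaging.snapshot("wrist"); cv2.imwrite("pics/w11.png",r["pixels"][:,:,::-1])
E
```

```text
time: 26.35
eef_pos: [546.6, 44.8, 198.8]
tcp_rot: [0.989, 0.148, -0.0, 0.0]
contact_force: [-0.2, 0.1, -0.6]
finger_gap: 23.2
time: 27.35
eef_pos: [579.1, 186.3, 94.7]
tcp_rot: [0.989, 0.147, -0.004, 0.001]
contact_force: [0.1, 0.1, -1.2]
finger_gap: 23.0
time: 27.55
eef_pos: [582.5, 189.5, 101.0]
tcp_rot: [0.989, 0.147, 0.001, -0.0]
contact_force: [0.3, -0.0, 0.5]
finger_gap: 22.8
[582.53312179 189.54799602 101.02541054] [ 0.15  0.5  -0.7   1.62  0.35  1.15 -1.91]
```

View pics/w11.png

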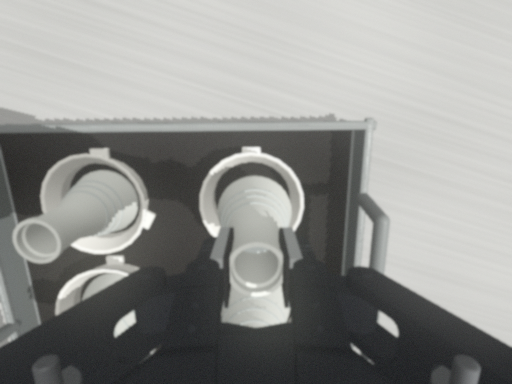

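The ring's centre is at about column 251, the flask at 255, much like the previous fit. I'll shift 1.5 mm and lower.

```bash
python3 -m jog '[0.01,-0.0005,-0.0015,0,0,0,0, 0.01,-0.0005,-0.0015,0.006,0,0,0, 0.01,-0.0005,-0.0015,0.012,0,0,0, 0.01,-0.0005,-0.0015,0.018,0,0,0, 0.01,-0.0005,-0.0015,0.023,0,0,0, 0.01,-0.0005,-0.0015,0.027,0,0,0, 0.01,-0.0005,-0.0015,0.03,0,0,0, 0.01,-0.0005,-0.0015,0.031,0,0,0, 0.01,-0.0005,-0.0015,0.032,0,0,0, 0.01,-0.0005,-0.0015,0.032,0,0,0]'
```

```text
time: 28.6
eef_pos: [580.5, 191.1, 66.8]
tcp_rot: [0.989, 0.148, 0.0, 0.0]
contact_force: [0.1, 0.5, -1.3]
finger_gap: 23.1
```

```bash
python3 -m jog '[0.01,0,0,0.0005,0,0,0, 0.01,0,0,0.001,0,0,0, 0.01,0,0,0.0015,0,0,0, 0.01,0,0,0.002,0,0,0, 0.01,0,0,0.002,0,0,0]'
```

```text
time: 29.1
eef_pos: [580.8, 191.4, 65.6]
tcp_rot: [0.989, 0.148, 0.001, -0.0]
contact_force: [-1.6, -0.2, 6.6]
finger_gap: 22.8
```

Contact with the floor at the expected height. Release and back off.

```bash
python3 -m jog '[0.03,0,0,0,0,0,0, 0.055,0,0,0,0,0,0, 0.055,0,0,0,0,0,0, 0.055,0,0,-0.01,0,0,0, 0.055,0,0,-0.03,0,0,0, 0.055,0,0,-0.06,0,0,0, 0.055,0,0,-0.1,0,0,0, 0.055,0,0,-0.14,0,0,0, 0.055,0,0,-0.18,0,0,0, 0.055,0,0,-0.2,0,0,0]'; python3 -m jog '[0.055,-0.03,0.07,-0.03,0,0,0, 0.055,-0.05,0.11,-0.03,0,0,0, 0.055,-0.07,0.15,-0.03,0,0,0, 0.055,-0.09,0.19,-0.03,0,0,0, 0.055,-0.11,0.23,-0.03,0,0,0, 0.055,-0.11,0.23,-0.03,0,0,0, 0.055,-0.11,0.23,-0.03,0,0,0, 0.055,-0.11,0.23,-0.03,0,0,0]'; python3 - <<'E'
from h import *; import cv2
I=[]
for n in("scene","top"):
    r=imaging.snapshot(n); I.append(cv2.resize(r["pixels"][90:310,90:470,::-1],None,fx=1.3,fy=1.3,interpolation=2))
    for l in("flask_100_1","flask_50_1","filter_flask","bottle"):
        print(n,l,[(round(d["p"],2),np.round(ray(r,d["uv"],6 if "0_" in l else 0)).tolist()) for d in imaging.pinpoint(n,l)])
cv2.imwrite("pics/end.png",np.vstack(I))
E
```

```text
time: 30.1
eef_pos: [581.0, 191.9, 269.5]
tcp_rot: [0.989, 0.148, 0.002, -0.0]
contact_force: [0.0, 0.4, -0.1]
finger_gap: 55.1
time: 30.9
eef_pos: [542.5, -59.3, 295.3]
tcp_rot: [0.989, 0.148, 0.0, -0.0]
contact_force: [-0.3, 0.2, 0.2]
finger_gap: 54.7
scene flask_100_1 [(0.73, [444.0, 281.0]), (0.7, [483.0, 168.0])]
scene flask_50_1 [(0.84, [583.0, 184.0]), (0.79, [544.0, 302.0])]
scene filter_flask [(0.71, [575.0, 189.0]), (0.57, [638.0, -193.0])]
scene bottle [(0.84, [572.0, -355.0])]
top flask_100_1 [(0.86, [488.0, 165.0]), (0.66, [450.0, 280.0])]
top flask_50_1 [(0.82, [572.0, 190.0]), (0.52, [538.0, 304.0])]
top filter_flask []
top bottle [(0.66, [585.0, -355.0]), (0.47, [585.0, 194.0])]
```

View pics/end.png

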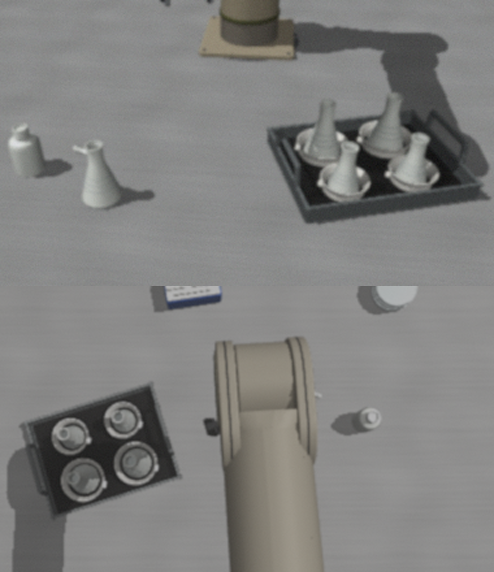

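The final view shows all four flasks upright in their rings, and the filter flask and bottle standing where they were. The arm is clear of everything.

```bash
python3 -c "
from cell import bot; print(bot.close_job())"
```

```text
the job is handed in; nothing more can be done
None
```

All four plain flasks are in the tray: the two 100 ml ones in the wide rings, placed first, then the two 50 ml ones in the narrow rings. Each was gripped by the neck and lowered to the floor before release. For three of them I felt a light 6–7 N contact; the first was released at floor height with no clear contact reading. The job was handed in at about 31 s on the robot's clock.

**Last checks:** in the final scene and top pictures, every flask stands upright in its ring. The arm is clear at the middle of the bench. The bottle was found where it began, within a few mm in the scene view and about 1 cm in the top view.

**Disagreements:**
- The arm hid the filter flask from the top camera. In the scene view it was measured about 1 cm from its first reading, which is within that network's scatter, and I never worked near it.
- The networks also gave a false "filter flask" and "bottle" on a placed 50 ml flask; the picture shows neither.
- Wrist and fixed-camera positions differed by up to 6 mm. I resolved that by checking the ring edges before lowering flasks 2 to 4. For the first I set a compromise position and checked its gaps once it was in the ring.

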